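Load the grip curing box and hold its lid at balance

TASK

Push the loose cork grip down over the empty spigot in the curing box until it sits fully home, and let go of it. Then take hold of the thrown-back lid, swing it slowly up and over to its balance point, where it would fall neither shut nor back, and finish still holding it there so that I can hook the stay on. Do not let the lid drop or slam either way, and do not disturb the two grips already in the box, the resin bottle or the mixing cup.

Things in the scene. Friction and masses are not known exactly. Their poses are not given: they have to be found in the camera images.
- grip: the loose pale cork grip, a straight tube standing on end on the bench: 27 mm outside diameter, 15 mm bore right through, 85 mm long, dark band round the lowest 9 mm, about 50 g. Origin: centre of its lower end; z along the tube, up
- spigot_free: the empty spigot in the box (which of the three places it is varies): an upright steel pin 12 mm in diameter with a bevelled tip, on a brass flange 34 mm in diameter and 6 mm thick. Origin: on its axis at the underside of the flange, on the box floor; the pin's tip is 66 mm above it. A grip that is fully home rests on the flange
- spigot_seat (a point): point on the axis of the empty spigot, at the top face of its flange (the pin stands 60 mm above it): the lower end of a grip fully home is here
- curing_box: grey open-topped curing box fixed on the bench, outside 180 mm (its x) by 280 mm (its y) by 115 mm high, walls and floor 10 mm thick; the three spigots stand in a row along its y, 80 mm apart, midway across its x. Origin: centre of its underside; its own -x is the front, the hinge runs along its y at the back (+x) rim
- lid (a joint): opening angle of the lid in rad: 0 is shut, growing as it opens up and back; it starts thrown back on its stops at 2.1. It is a free hinge with next to no friction; a heater on the outer face makes the lid balance a little short of upright, at 1.39: at less it falls shut, at more it falls back on the stops
- lid_edge (a point): middle of the outermost face of the lid's free edge, midway through its thickness, 198 mm from the hinge line. The edge is an aluminium strip 14 mm thick, 28 mm deep, 280 mm long: pinch the lid by it, anywhere along. Site axes are the lid's: x from the free edge towards the hinge, y along the hinge, z out of the outer face (up when shut)
- lid_hinge (a point): point on the hinge line at the middle of its length, 118 mm above the bench. The lid is a grey panel 12 mm thick, about 0.75 kg; its mid-thickness plane lies 6 mm from the hinge line, towards the outer face. A black heater, 110 mm along the hinge and 45 mm high, sits on the middle of the outer face, 40 to 130 mm from the hinge; the inner face is bare
- grip_a: a grip of the same kind, already home on its spigot in the box; leave it. Origin: centre of its lower end
- grip_b: the other grip already home on its spigot in the box; leave it. Origin: centre of its lower end
- resin_bottle: white resin bottle with a red cap, 44 mm in diameter and 120 mm tall, standing on the bench; leave it. Origin: centre of its underside
- mixing_cup: blue mixing cup, 56 mm across the rim and 45 mm tall, standing on the bench; leave it. Origin: centre of its underside
There are look-alikes about, which are no part of the job. Leave any blue, green or orange look-alike of the grip alone.

How it is judged (in metres and radians):
On the way:
1. the grip is fully home on the empty spigot and let go, the lid still thrown back (horizontal distance between grip and spigot_seat below 0.006 m and z of grip in the frame of spigot_seat below 0.004 m and angle between grip's own z axis and vertical below 0.1 rad and contact force between the fingers and grip below 0.1 N and value of joint lid above 1.95 rad), for 0.2 s.
At the end, for the whole second after the job is handed in: The lid is held still in the fingers (at least 2 N of finger contact, under 0.05 rad/s) within 0.08 rad of its balance point at 1.39 rad; the grip stands upright, untouched, on the formerly empty spigot, within 6 mm of its axis and its lower end within 4 mm of the flange (value of joint lid between 1.31 and 1.47 rad and velocity of joint lid between -0.05 and 0.05 rad/s and contact force between the fingers and lid above 2 N and horizontal distance between grip and spigot_seat below 0.006 m and z of grip in the frame of spigot_seat below 0.004 m and angle between grip's own z axis and vertical below 0.1 rad and contact force between anything else and grip above 0.05 N and contact force between each of the arm, the fingers and grip below 0.1 N); the arm keeps its last pose, push and grip.
It fails at once if the lid drops towards shut (value of joint lid below 1.1 rad).
It fails at once if the lid is flung or slams (over 1.5 rad/s) (velocity of joint lid above 1.5 rad/s or velocity of joint lid below -1.5 rad/s).
It fails at once if a grip already in the box is disturbed (moved over 10 mm) (distance of any of grip_a, grip_b from where it was at the start of the episode above 0.01 m).
It fails at once if the resin bottle or the mixing cup is disturbed (moved over 20 mm) (distance of any of resin_bottle, mixing_cup from where it was at the start of the episode above 0.02 m).
It also fails if it takes over 61 s, if anything falls off the work surface, if the arm or the gripper's body presses on something with over 40 N, if the wrist force passes 120 N, or if a joint passes its speed limit or range.

ROBOT

A 7-joint arm with a two-finger parallel gripper is mounted at the origin on the work surface. World frame = base frame: x ahead of the robot, y to its left, z up, the work surface at z = 0. Lengths are in mm, angles in rad, forces in N, time in s.
With the tool pointing down it reaches from about 400 to 900 mm from the base axis. Payload 5.5 kg.
Tool frame: the origin (TCP) lies midway between the tips of the shut fingers; the grasp point (between the pads) lies 19 mm behind it (manip.grasp_offset is the distance from the TCP to the grasp point, in mm); z points along the fingers, x is the direction in which the jaws open and shut, and the axes are right-handed (so a half turn about z gives the same grasp; the last joint's range is limited). The gripper opens to 92 mm and grips with 3 to 60 N. Pads are 19 mm wide; open, the fingers measure 130 mm over their backs; the gripper's body (75 mm by 190 mm) begins 47 mm behind the grasp point.
Start: joints at [1.492, 0.501, -0.427, 1.55, 0.221, 1.138, -0.21], TCP at [217.903, -612.388, 203.629] pointing down, gripper open.
Joint ranges: [-2.88, 2.88], [-0.31, 2.03], [-1.54, 1.56], [0.2, 2.42], [-1.41, 4.55], [0.19, 2.02], [-2.57, 2.57]. Speed limits (rad/s): [2.57, 2.57, 3.14, 3.14, 3.14, 3.14, 3.14].

INTERFACE

Orientations are given as a unit quaternion [x, y, z, w].
In Python, from workcell import manip gives the robot as it stands.
- The arm moves only by the tool apply_moves, never from a script. Its argument "moves" is a list of rows, each an object with "claw": the finger opening in m, from 0 to 0.0918; "linear": the shift along the tool's x, y, z in m, a list of three; "delta_rot": the turn, a rotation vector about the tool's x, y, z in rad, a list of three. A call has exactly 5 rows; each row is the pose to reach, as a shift and turn from the pose commanded when the call began, along the tool's axes at that moment; what a row does not reach only later rows make up. A row lasts 1/8 s, in which the tool goes at most 62.5 mm and 10.7 degrees, less where a joint would pass 70% of its speed; a pose out of reach is approached as far as the arm can. A call with a gripper value outside its range is refused whole. The fingers move at their own pace and stop on an object; the grip force is fixed at half the most. Time passes only in rows, so rows that repeat a pose let the fingers close, or fill a call up. It gives the time, the measured TCP pose, the force and the opening at its end, in the units of the state.
- manip.get_state(): the state, without advancing time (a new reading comes with each control period).
- manip.camera(name): name is "side" or "top"; returns (picture, depth): 480x640x3 uint8, blue, green, red; 480x640 float32, mm along the optical axis (not along the pixel's ray), 0 where there is no reading.
- manip.camera_model(name): a dict with "camera_matrix" (3x3 intrinsics, pixels), "position" and "rotation" of the camera in the world. Camera axes: x right, y down, z forward; pixel columns grow to the right and rows downward; lengths in mm; the calibration is good to about 2 mm. A picture is of the moment at which its call begins. camera_model takes no time and is no camera call.
- manip.close_job(): hands the job in, once; it reports no verdict.
The state is a dict: "time": time; "joints": joint angles; "qvel": joint speeds; "tau": joint torques, N m; "eef_pos": TCP position; "tcp_rot": TCP orientation; "contact_force": force on the tool from outside, world axes, zero at the start; "ft_torque": the same for the moment, N m; "width": opening from 0.0 (shut) to 1.0 (fully open).
Only numpy, scipy, OpenCV 4.12 (cv2) and the standard library are available. Lean on these libraries where they do the work, as an engineer would, in place of code of your own. Each camera call takes 0.05 s, during which the arm holds its last target. There are 200 camera calls.

## Working session

There is one attempt and no reset: what is moved stays moved. The work goes in short steps, Python scripts to look and compute and a tool call to move; the robot and the scene stay as the last step left them, time stands still between calls to the robot, and variables do not carry over. Pictures are saved under pics/ and viewed, about 8 in all and at most 12, crops included, and the job is handed in when it is done.

Besides the shell and the picture viewer there is one more tool, called after "Call:" by a JSON object that holds its "op" and its "data". apply_moves: Moves the arm, as the interface text tells. Its arguments: {"type":"object","properties":{"moves":{"type":"array"}},"required":["moves"]}

```bash
mkdir -p pics; ls; python3 - <<'E'
from workcell import manip
import cv2, numpy as np
for n in("top","side"):
    p,d=manip.camera(n); cv2.imwrite(f"pics/{n}0.png",p); np.save(f"pics/{n}0.npy",d)
    m=manip.camera_model(n); print(n,{k:np.round(np.array(v),4).tolist() for k,v in m.items()})
print(manip.get_state(), manip.grasp_offset)
E
```

```text
pics
top {'camera_matrix': [[621.43, 0.0, 328.2474], [0.0, 621.43, 248.092], [0.0, 0.0, 1.0]], 'position': [400.9558, -99.7753, 1144.175], 'rotation': [-0.7005, 0.7126, -0.0255, 0.0296]}
side {'camera_matrix': [[485.9743, 0.0, 325.4382], [0.0, 485.9743, 241.1919], [0.0, 0.0, 1.0]], 'position': [166.5926, -385.5335, 821.8977], 'rotation': [0.868, -0.4171, 0.1143, -0.2439]}
{'time': 0.1, 'joints': array([ 1.49218908,  0.50174231, -0.4267848 ,  1.55134139,  0.22077317,
        1.13831278, -0.21026843]), 'qvel': array([-1.08863441e-03, -1.61016373e-03, -2.17249045e-03, -2.53529727e-03,
        1.41815223e-05,  4.30175644e-04,  1.44585678e-03]), 'tau': array([-1.12953933e-02, -5.67872608e+01, -5.83851859e+00, -2.79914439e+01,
       -6.89259404e-02,  2.41160870e-02,  4.16732871e-05]), 'eef_pos': array([ 217.60540017, -611.77531449,  202.68918108]), 'tcp_rot': array([ 8.17078466e-01, -5.76525807e-01, -6.98228156e-04, -5.35015086e-04]), 'contact_force': array([0.09939227, 0.24806422, 0.3842134 ]), 'ft_torque': array([ 0.02094053, -0.00591924, -0.02933024]), 'width': 0.9996657807695507} 18.8
```

View pics/top0.png

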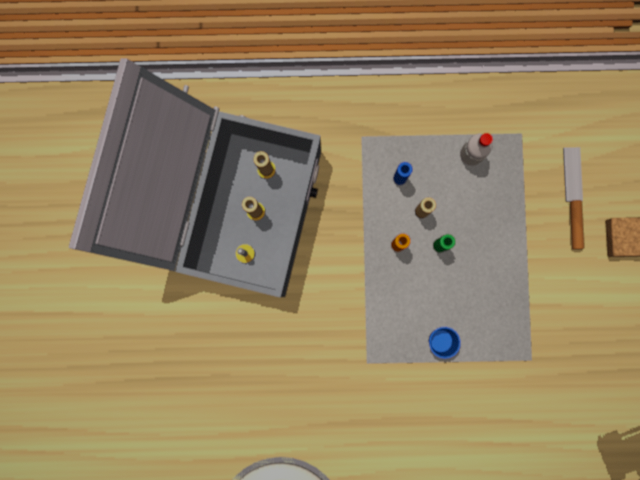

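View pics/side0.png

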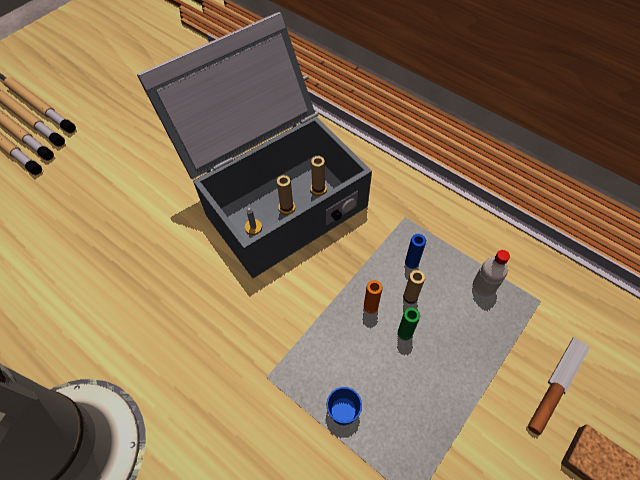

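```bash
cat > h.py <<'E'
from workcell import manip
import cv2, numpy as np
from scipy.spatial.transform import Rotation as R
def cam(n):
    m=manip.camera_model(n); return np.array(m['camera_matrix']),np.array(m['position']),R.from_quat(m['rotation']).as_matrix()
def cloud(n,d):
    K,p,r=cam(n); v,u=np.mgrid[:480,:640]
    c=np.stack([(u-K[0,2])/K[0,0]*d,(v-K[1,2])/K[1,1]*d,d],-1); return c@r.T+p
def ray(n,u,v,z):
    K,p,r=cam(n); k=r@np.array([(u-K[0,2])/K[0,0],(v-K[1,2])/K[1,1],1]); return p+k*(z-p[2])/k[2]
def proj(n,P):
    K,p,r=cam(n); c=(np.atleast_2d(P)-p)@r; return np.c_[K[0,0]*c[:,0]/c[:,2]+K[0,2],K[1,1]*c[:,1]/c[:,2]+K[1,2]]
E
python3 - <<'E'
from h import *
ims=[]
for n,boxes in (("top",[(385,160,85,100),(225,145,65,130)]),("side",[(350,225,85,100),(235,145,100,100)])):
    p=cv2.imread(f"pics/{n}0.png"); 
    for (x,y,w,h) in boxes: ims.append(cv2.resize(p[y:y+h,x:x+w],(390,290),interpolation=cv2.INTER_CUBIC))
cv2.imwrite("pics/crop1.png",np.vstack([np.hstack(ims[:2]),np.hstack(ims[2:])]))
for n,uv in (("top",{'grip':(427,206),'sp':(245,253),'a':(252,206),'b':(263,160),'blue':(403,172),'or':(402,242),'gr':(446,242)}),("side",{'grip':(415,287),'sp':(252,218),'a':(285,190),'b':(318,170)})):
    W=cloud(n,np.load(f"pics/{n}0.npy")); 
    p=cv2.imread(f"pics/{n}0.png"); hsv=cv2.cvtColor(p,cv2.COLOR_BGR2HSV)
    v,u=np.mgrid[:480,:640]
    for k,(a,b) in uv.items():
        s=(abs(u-a)<22)&(abs(v-b)<26)
        if k=='sp':
            f=s&(hsv[...,1]>150)&(hsv[...,0]>15)&(hsv[...,0]<35); q=W[f]; print(n,'flange',len(q),np.median(q,0).round(1),(q.min(0)/2+q.max(0)/2).round(1), [x.round(1) for x in (np.argwhere(f).mean(0)[::-1],)])
            f=s&(W[...,2]>30)&(W[...,2]<85); q=W[f]; print('  pin',len(q),q.round(0)[np.argsort(-q[:,2])][:12].tolist())
        else:
            q=W[s]; z=np.percentile(q[:,2],99); t=q[q[:,2]>z-6]; 
            print(n,k,'z',z.round(1),len(t),((t.min(0)+t.max(0))/2).round(1),(np.ptp(t,axis=0)).round(1))
E
```

```text
top grip z 86.8 137 [ 484.2 -189.5  612.6] [ 166.5  179.4 1063.2]
top flange 160 [478.7  54.3  15.6] [481.8  58.   22.6] [array([246.3, 254. ])]
  pin 63 [[484.0, 58.0, 78.0], [480.0, 56.0, 78.0], [478.0, 60.0, 77.0], [482.0, 58.0, 76.0], [482.0, 55.0, 76.0], [484.0, 60.0, 76.0], [480.0, 62.0, 76.0], [480.0, 55.0, 76.0], [484.0, 55.0, 75.0], [479.0, 55.0, 75.0], [480.0, 60.0, 75.0], [486.0, 57.0, 75.0]]
top a z 103.3 138 [486.3 -24.5 620.9] [ 170.6  150.6 1046.5]
top b z 102.9 142 [539.8 -35.  620.6] [ 277.7  129.6 1047.2]
top blue z 87.5 127 [ 516.  -170.5  612.9] [ 230.1  141.5 1062.5]
top or z 87.0 134 [ 453.4 -167.2  612.7] [ 105.   134.9 1062.9]
top gr z 87.0 143 [ 452.7 -205.4  612.7] [ 103.4  211.2 1062.9]
side grip z 85.0 201 [ 367.6 -320.1  450.5] [402.  130.9 742.9]
side flange 148 [479.2  54.1  15.1] [ 333.2 -155.1  416.6] [array([253. , 227.6])]
  pin 142 [[414.0, 29.0, 85.0], [447.0, -25.0, 85.0], [453.0, -26.0, 84.0], [451.0, -26.0, 84.0], [413.0, 28.0, 83.0], [452.0, -27.0, 83.0], [412.0, 23.0, 82.0], [449.0, -26.0, 82.0], [416.0, 36.0, 82.0], [456.0, -28.0, 82.0], [450.0, -27.0, 81.0], [413.0, 27.0, 81.0]]
side a z 115.4 106 [ 351.3 -208.2  465.7] [369.5 354.7 712.4]
side b z 114.8 95 [ 427.  -189.9  465.9] [520.7 391.2 712. ]
```

View pics/crop1.png

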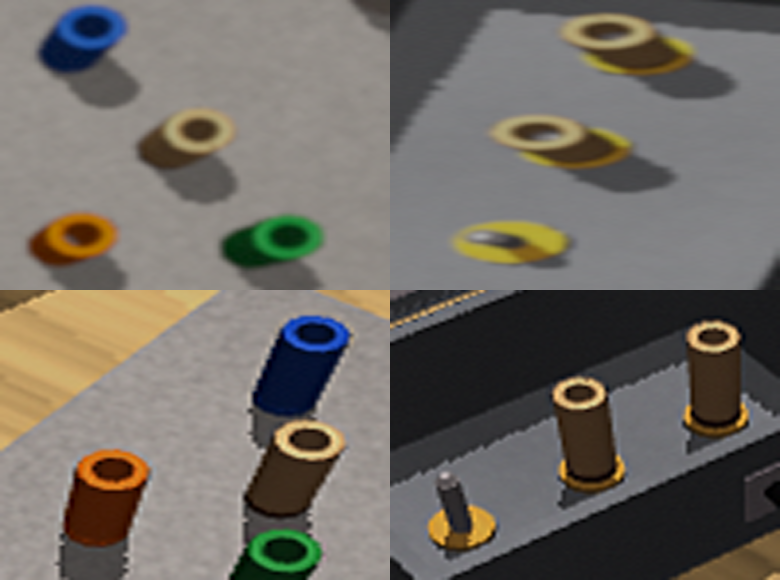

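```bash
python3 - <<'E'
from h import *
for n,uv in (("top",{'grip':(427,206,85),'sp':(246,254,16),'a':(250,205,101),'b':(262,159,101),'blue':(404,169,85),'or':(402,242,85),'gr':(447,242,85)}),("side",{'grip':(417,277,85),'sp':(253,227,16),'a':(284,181,101),'b':(318,161,101),'or':(374,287,85),'gr':(412,315,85),'blue':(418,241,85)})):
    p=cv2.imread(f"pics/{n}0.png"); hsv=cv2.cvtColor(p,cv2.COLOR_BGR2HSV)
    W=cloud(n,np.load(f"pics/{n}0.npy")); v,u=np.mgrid[:480,:640]
    for k,(a,b,z) in uv.items():
        s=(abs(u-a)<18)&(abs(v-b)<16)
        if k=='sp': m=s&(hsv[...,1]>140)&(hsv[...,2]>90)&(hsv[...,0]<35)
        else: m=s&(abs(W[...,2]-z)<7)&(hsv[...,1]>50)&(hsv[...,2]>(150 if n=='top' else 140) if k in('grip','a','b') else hsv[...,2]>130)
        c=max(cv2.findContours(m.astype(np.uint8),0,1)[0],key=cv2.contourArea)
        P=np.array([ray(n,*q[0],z)[:2] for q in cv2.convexHull(c)],np.float32)
        (cx,cy),r=cv2.minEnclosingCircle(P); e=cv2.fitEllipse(P)
        print(n,k,np.round([cx,cy,r],1),np.round(e[0],1),np.round(e[1],1),'z med',np.median(W[...,2][m]).round(1))
# box rim z=115 & lid points
for n in("top","side"):
    W=cloud(n,np.load(f"pics/{n}0.npy")).reshape(-1,3); d=np.load(f"pics/{n}0.npy").ravel()
    Q=W[(d>0)&(W[:,1]>-80)&(W[:,1]<450)&(W[:,0]>350)&(W[:,0]<800)]
    rim=Q[(Q[:,2]>112)&(Q[:,2]<118)&(Q[:,1]<170)]; print(n,'rim',len(rim),cv2.minAreaRect(rim[:,:2].astype(np.float32)))
    L=Q[(Q[:,2]>135)&(Q[:,2]<330)]; c=L.mean(0); nrm=np.linalg.svd(L-c,full_matrices=False)[2][2]; print('lid',len(L),c.round(1),nrm.round(3),L[:,2].max().round(1),L[np.argsort(-L[:,2])][:400:40].round(0).tolist())
    print(L[np.argmin(L[:,0])].round(1),L[np.argmax(L[:,0])].round(1))
E
```

```text
top grip [ 555.5 -267.3   12.8] [ 555.9 -267.4] [24.1 25.5] z med 84.4
top sp [482.2  58.3  16.1] [482.2  58.3] [31.1 32.2] z med 15.6
top a [560.1  38.4  12.7] [560.   38.5] [24.1 25.4] z med 101.1
top b [637.1  18.3  12.6] [637.3  18.2] [23.5 25.2] z med 100.9
top blue [ 618.6 -228.8   12.8] [ 618.5 -228.8] [24.5 25.6] z med 84.6
top or [ 493.9 -221.5   13.2] [ 494.1 -221.7] [25.  26.2] z med 84.7
top gr [ 492.2 -298.9   12.3] [ 492.8 -298.7] [22.8 24.4] z med 85.0
side grip [ 555.4 -267.9   12.6] [ 555.6 -268. ] [24.5 25. ] z med 83.7
side sp [482.6  57.5  17. ] [482.8  57.5] [32.3 33.6] z med 15.1
side a [560.   37.5  12.5] [560.1  37.3] [23.5 25.1] z med 100.0
side b [637.5  16.9  12.6] [637.3  16.8] [23.9 24.5] z med 99.6
side or [ 494.1 -222.8   13. ] [ 494.5 -222.6] [24.6 25.6] z med 83.6
side gr [ 491.9 -299.3   12.2] [ 491.7 -299.1] [22.9 24.2] z med 83.8
side blue [ 618.2 -229.7   12.3] [ 618.3 -229.6] [23.8 24.4] z med 83.6
top rim 2909 ((562.1702880859375, 39.08024597167969), (183.48728942871094, 284.7339782714844), 75.3669204711914)
lid 18501 [595.9 183.3 223. ] [-0.216 -0.825  0.522] 293.2 [[644.0, 211.0, 293.0], [601.0, 223.0, 291.0], [509.0, 248.0, 290.0], [491.0, 254.0, 290.0], [588.0, 224.0, 289.0], [688.0, 200.0, 289.0], [737.0, 187.0, 289.0], [560.0, 236.0, 289.0], [700.0, 198.0, 289.0], [513.0, 245.0, 289.0]]
[450.2 172.9 136.5] [744.6 196.4 281.5]
side rim 2250 ((563.4034423828125, 39.28180694580078), (188.9223175048828, 285.10565185546875), 75.10659790039062)
lid 15525 [590.1 181.  216.7] [-0.219 -0.829  0.514] 289.7 [[483.0, 253.0, 290.0], [519.0, 241.0, 288.0], [666.0, 206.0, 288.0], [692.0, 200.0, 287.0], [640.0, 213.0, 287.0], [548.0, 236.0, 287.0], [542.0, 236.0, 287.0], [501.0, 248.0, 286.0], [559.0, 232.0, 286.0], [622.0, 217.0, 286.0]]
[450.1 168.7 136.1] [743.1 183.5 285. ]
```

Candidates for the grip in the top view:
- Pale cork at (427,206).
- Blue at (404,169), orange at (402,242) and green at (447,242), all look-alikes.
- Cork at (250,205) and (262,159), already in the box.

The loose one is the pale cork at (427,206), which is (415,287) in the side view. The crop confirms it. The empty spigot is at (246,254).

```bash
cat >> h.py <<'E'
def down(yaw):
    c,s=np.cos(yaw),np.sin(yaw); return np.array([[c,s,0],[s,-c,0],[0,0,-1.]])
def plan(pos,Rt,q=True):
    s=manip.get_state(); R0=R.from_quat(s['tcp_rot']).as_matrix(); p=s['eef_pos']
    print('t',round(s['time'],2),'p',p.round(1),'F',s['contact_force'].round(1),'w',round(s['width']*91.8,1),'j',s['joints'].round(2))
    print('lin',((R0.T@(np.array(pos)-p))/1000).round(4).tolist(),'rot',R.from_matrix(R0.T@Rt).as_rotvec().round(4).tolist())
YB=np.radians(-14.65)
E
python3 -c "
from h import *
plan([555.7,-267.6,200],down(YB))"
```

```text
t 0.1 p [ 217.6 -611.8  202.7] F [0.1 0.2 0.4] w 91.8 j [ 1.49  0.5  -0.43  1.55  0.22  1.14 -0.21]
lin [-0.2109, -0.4339, 0.0031] rot [-0.0009, 0.0016, -0.9733]
```

Call:
{"op": "apply_moves", "data": {"moves": [{"claw": 0.05, "linear": [-0.021, -0.043, 0], "delta_rot": [0, 0, -0.1]}, {"claw": 0.05, "linear": [-0.045, -0.09, 0], "delta_rot": [0, 0, -0.25]}, {"claw": 0.05, "linear": [-0.07, -0.14, 0], "delta_rot": [0, 0, -0.4]}, {"claw": 0.05, "linear": [-0.095, -0.195, 0], "delta_rot": [0, 0, -0.55]}, {"claw": 0.05, "linear": [-0.12, -0.25, 0], "delta_rot": [0, 0, -0.7]}]}}

```text
time: 0.72
eef_pos: [414.0, -414.1, 203.4]
tcp_rot: [0.966, -0.259, -0.0, 0.0]
contact_force: [0.6, -0.3, 0.3]
width: 0.553
```

```bash
python3 -c "
from h import *
plan([555.7,-267.6,160],down(YB))"
```

```text
t 0.72 p [ 414.  -414.1  203.4] F [ 0.6 -0.3  0.3] w 50.8 j [ 1.25  0.43 -0.66  1.71  0.29  1.1  -0.03]
lin [0.0493, -0.1978, 0.0434] rot [0.0001, 0.0003, -0.2689]
```

Call:
{"op": "apply_moves", "data": {"moves": [{"claw": 0.05, "linear": [0.012, -0.05, 0.01], "delta_rot": [0, 0, -0.07]}, {"claw": 0.05, "linear": [0.025, -0.1, 0.02], "delta_rot": [0, 0, -0.14]}, {"claw": 0.05, "linear": [0.037, -0.15, 0.03], "delta_rot": [0, 0, -0.2]}, {"claw": 0.05, "linear": [0.049, -0.198, 0.0434], "delta_rot": [0, 0, -0.269]}, {"claw": 0.05, "linear": [0.049, -0.198, 0.0434], "delta_rot": [0, 0, -0.269]}]}}

```text
time: 1.35
eef_pos: [557.7, -263.1, 159.0]
tcp_rot: [0.992, -0.125, -0.0, -0.002]
contact_force: [0.2, -0.2, -0.5]
width: 0.549
```

```bash
python3 -c "
from h import *
plan([555.7,-267.6,51],down(YB))"
```

```text
t 1.35 p [ 557.7 -263.1  159. ] F [ 0.2 -0.2 -0.5] w 50.4 j [ 0.93  0.56 -0.72  1.67  0.41  1.07 -0.17]
lin [-0.0007, 0.0053, 0.108] rot [-0.0041, 0.0011, 0.0045]
```

Call:
{"op": "apply_moves", "data": {"moves": [{"claw": 0.05, "linear": [-0.0005, 0.005, 0.02], "delta_rot": [0, 0, 0]}, {"claw": 0.05, "linear": [-0.0005, 0.005, 0.05], "delta_rot": [0, 0, 0]}, {"claw": 0.05, "linear": [-0.0005, 0.005, 0.08], "delta_rot": [0, 0, 0]}, {"claw": 0.05, "linear": [-0.0005, 0.005, 0.108], "delta_rot": [0, 0, 0]}, {"claw": 0.05, "linear": [-0.0005, 0.005, 0.108], "delta_rot": [0, 0, 0]}]}}

```text
time: 1.98
eef_pos: [549.4, -275.7, 48.8]
tcp_rot: [0.991, -0.131, -0.003, -0.0]
contact_force: [-0.8, -0.5, 0.3]
width: 0.544
```

```bash
python3 -c "
from h import *
plan([555.7,-267.6,51],down(YB))"
```

```text
t 1.98 p [ 549.4 -275.7   48.8] F [-0.8 -0.5  0.3] w 49.9 j [ 0.89  0.69 -0.64  1.74  0.51  0.89 -0.24]
lin [0.0039, -0.0094, -0.0022] rot [0.0001, 0.0065, -0.0077]
```

Call:
{"op": "apply_moves", "data": {"moves": [{"claw": 0.05, "linear": [0, 0, 0], "delta_rot": [0, 0, 0]}, {"claw": 0.05, "linear": [0, 0, 0], "delta_rot": [0, 0, 0]}, {"claw": 0.05, "linear": [0, 0, 0], "delta_rot": [0, 0, 0]}, {"claw": 0.05, "linear": [0, 0, 0], "delta_rot": [0, 0, 0]}, {"claw": 0.05, "linear": [0, 0, 0], "delta_rot": [0, 0, 0]}]}}

```text
time: 2.6
eef_pos: [553.8, -274.0, 52.5]
tcp_rot: [0.992, -0.13, 0.0, 0.0]
contact_force: [0.1, -0.2, 0.9]
width: 0.546
```

```bash
python3 -c "
from h import *
plan([555.7,-267.6,51],down(YB))"
```

```text
t 2.6 p [ 553.8 -274.    52.5] F [ 0.1 -0.2  0.9] w 50.1 j [ 0.88  0.68 -0.65  1.74  0.51  0.89 -0.24]
lin [0.0002, -0.0067, 0.0015] rot [0.0002, -0.0004, -0.0042]
```

Call:
{"op": "apply_moves", "data": {"moves": [{"claw": 0.05, "linear": [0, -0.004, 0.001], "delta_rot": [0, 0, 0]}, {"claw": 0.05, "linear": [0, -0.0067, 0.0015], "delta_rot": [0, 0, -0.004]}, {"claw": 0.05, "linear": [0, -0.0067, 0.0015], "delta_rot": [0, 0, -0.004]}, {"claw": 0.05, "linear": [0, -0.0067, 0.0015], "delta_rot": [0, 0, -0.004]}, {"claw": 0.05, "linear": [0, -0.0067, 0.0015], "delta_rot": [0, 0, -0.004]}]}}

```text
time: 3.22
eef_pos: [555.4, -267.7, 50.7]
tcp_rot: [0.992, -0.128, 0.0, 0.0]
contact_force: [-0.1, 0.7, 0.8]
width: 0.544
```

```bash
python3 -c "
from h import *
plan([555.7,-267.6,51],down(YB))
p,d=manip.camera('side'); 
p2,d=manip.camera('top'); 
a=cv2.resize(p[200:360,330:500],(340,320)); b=cv2.resize(p2[120:280,350:520],(340,320))
cv2.imwrite('pics/c2.png',np.hstack([a,b]))"
```

```text
t 3.23 p [ 555.4 -267.7   50.7] F [-0.1  0.7  0.8] w 49.9 j [ 0.87  0.68 -0.65  1.74  0.51  0.89 -0.25]
lin [0.0003, -0.0002, -0.0003] rot [0.0001, -0.0, -0.0005]
```

View pics/c2.png

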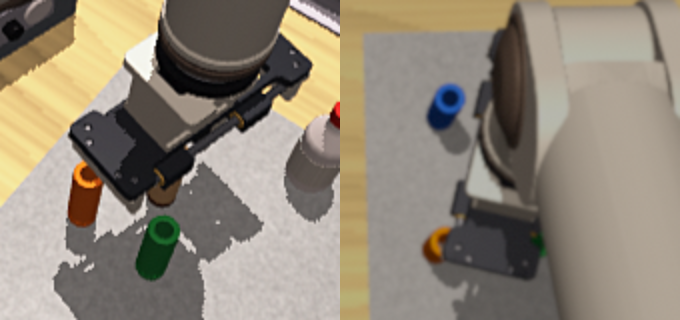

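The picture shows the cork between the fingers in the side view, with the orange and green tubes standing clear. Next I close and lift.

Call:
{"op": "apply_moves", "data": {"moves": [{"claw": 0.015, "linear": [0, 0, 0], "delta_rot": [0, 0, 0]}, {"claw": 0.015, "linear": [0, 0, 0], "delta_rot": [0, 0, 0]}, {"claw": 0.015, "linear": [0, 0, 0], "delta_rot": [0, 0, 0]}, {"claw": 0.015, "linear": [0, 0, 0], "delta_rot": [0, 0, 0]}, {"claw": 0.015, "linear": [0, 0, 0], "delta_rot": [0, 0, 0]}]}}

```text
time: 3.95
eef_pos: [555.4, -267.6, 50.7]
tcp_rot: [0.992, -0.128, 0.0, 0.0]
contact_force: [0.1, 0.5, 0.5]
width: 0.281
```

Call:
{"op": "apply_moves", "data": {"moves": [{"claw": 0.015, "linear": [0, 0, -0.01], "delta_rot": [0, 0, 0]}, {"claw": 0.015, "linear": [0, 0, -0.05], "delta_rot": [0, 0, 0]}, {"claw": 0.015, "linear": [0, 0, -0.1], "delta_rot": [0, 0, 0]}, {"claw": 0.015, "linear": [0, 0, -0.12], "delta_rot": [0, 0, 0]}, {"claw": 0.015, "linear": [0, 0, -0.12], "delta_rot": [0, 0, 0]}]}}

```text
time: 4.58
eef_pos: [556.3, -268.0, 172.4]
tcp_rot: [0.992, -0.128, 0.001, 0.001]
contact_force: [-0.7, 0.2, -0.7]
width: 0.282
```

```bash
python3 -c "
from h import *
plan([482.5,58,172],down(YB))"
```

```text
t 4.58 p [ 556.3 -268.   172.4] F [-0.7  0.2 -0.7] w 25.9 j [ 0.94  0.54 -0.73  1.66  0.4   1.09 -0.17]
lin [-0.154, -0.2967, -0.0004] rot [0.0012, -0.0031, -0.0004]
```

Call:
{"op": "apply_moves", "data": {"moves": [{"claw": 0.015, "linear": [-0.02, -0.04, -0.02], "delta_rot": [0, 0, 0]}, {"claw": 0.015, "linear": [-0.047, -0.09, -0.025], "delta_rot": [0, 0, 0]}, {"claw": 0.015, "linear": [-0.073, -0.14, -0.025], "delta_rot": [0, 0, 0]}, {"claw": 0.015, "linear": [-0.099, -0.19, -0.025], "delta_rot": [0, 0, 0]}, {"claw": 0.015, "linear": [-0.122, -0.235, -0.025], "delta_rot": [0, 0, 0]}]}}

```text
time: 5.2
eef_pos: [494.7, -7.6, 194.0]
tcp_rot: [0.992, -0.127, -0.001, -0.0]
contact_force: [0.6, 0.7, -0.3]
width: 0.281
```

Call:
{"op": "apply_moves", "data": {"moves": [{"claw": 0.015, "linear": [-0.016, -0.032, 0], "delta_rot": [0, 0, 0]}, {"claw": 0.015, "linear": [-0.026, -0.052, 0], "delta_rot": [0, 0, 0]}, {"claw": 0.015, "linear": [-0.0315, -0.0615, 0], "delta_rot": [0, 0, 0]}, {"claw": 0.015, "linear": [-0.0315, -0.0615, 0], "delta_rot": [0, 0, 0]}, {"claw": 0.015, "linear": [-0.0315, -0.0615, 0], "delta_rot": [0, 0, 0]}]}}

```text
time: 5.82
eef_pos: [482.0, 56.8, 195.2]
tcp_rot: [0.992, -0.129, -0.0, 0.0]
contact_force: [0.6, -0.1, -0.3]
width: 0.278
```

Call:
{"op": "apply_moves", "data": {"moves": [{"claw": 0.015, "linear": [0, 0, 0], "delta_rot": [0, 0, 0]}, {"claw": 0.015, "linear": [0, 0, 0], "delta_rot": [0, 0, 0]}, {"claw": 0.015, "linear": [0, 0, 0], "delta_rot": [0, 0, 0]}, {"claw": 0.015, "linear": [0, 0, 0], "delta_rot": [0, 0, 0]}, {"claw": 0.015, "linear": [0, 0, 0], "delta_rot": [0, 0, 0]}]}}

```text
time: 6.45
eef_pos: [481.9, 58.2, 195.8]
tcp_rot: [0.992, -0.128, 0.0, 0.0]
contact_force: [-0.0, -0.5, -0.5]
width: 0.281
```

```bash
python3 -c "
from h import *
plan([482.5,58,135],down(YB))
for n in('side','top'):
    p,d=manip.camera(n); cv2.imwrite(f'pics/{n}3.png',p); np.save(f'pics/{n}3.npy',d)
    if n=='side': cv2.imwrite('pics/c3.png',cv2.resize(p[80:280,150:400],(750,600),interpolation=cv2.INTER_CUBIC))"
```

```text
t 6.45 p [481.9  58.2 195.8] F [-0.  -0.5 -0.5] w 25.8 j [ 0.61  0.29 -0.91  1.95  0.27  1.02 -0.68]
lin [0.0006, 0.0, 0.0608] rot [0.0, -0.0001, -0.0002]
```

View pics/c3.png

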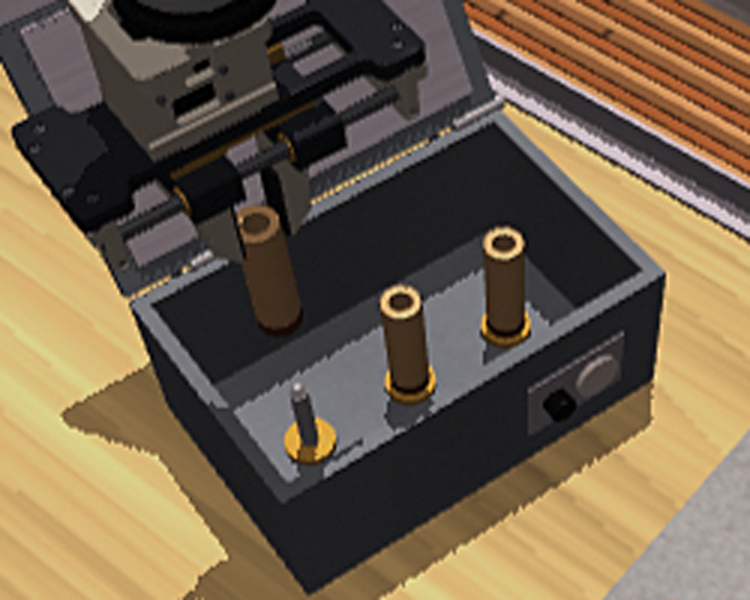

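The grip hangs upright over the box at crop (270,270). The empty spigot is at crop (305,420). Next I check their relative alignment with the side camera.

```bash
cat > al.py <<'E'
from h import *
def mid(n,m,axis_xy,z0,z1):
    # mask midline vs projected vertical axis, mean perpendicular px offset -> mm horizontally
    P=np.array([[*axis_xy,z] for z in np.linspace(z0,z1,60)]); uv=proj(n,P); out=[]
    K,p,r=cam(n); t=uv[-1]-uv[0]; t/=np.linalg.norm(t); nn=np.array([t[1],-t[0]]); nn*=np.sign(nn[0])
    dep=((P.mean(0)-p)@r)[2]
    for q in uv:
        s=np.arange(-16,16,.25); c=q+s[:,None]*nn; v=m[np.clip(c[:,1].round().astype(int),0,479),np.clip(c[:,0].round().astype(int),0,639)]
        if v.sum()>3: out.append((s[v].min()+s[v].max())/2*dep/K[0,0]); w=np.ptp(s[v])*dep/K[0,0]
    a=r[:,0]*nn[0]+r[:,1]*nn[1]
    print(n,'offset mm',np.round(np.median(out),2),'sd',np.std(out).round(2),'n',len(out),'width',w.round(1),'dir',a[:2].round(2)); return np.median(out)
E
python3 - <<'E'
from al import *
n='side'
p=cv2.imread('pics/side3.png'); W=cloud(n,np.load('pics/side3.npy')); hsv=cv2.cvtColor(p,cv2.COLOR_BGR2HSV)
tcp=manip.get_state()['eef_pos'][:2]
near=lambda xy,r,z0,z1:(np.hypot(W[...,0]-xy[0],W[...,1]-xy[1])<r)&(W[...,2]>z0)&(W[...,2]<z1)
mid(n,near(tcp,20,140,205),tcp,158,190)
p=cv2.imread('pics/side0.png'); W=cloud(n,np.load('pics/side0.npy'))
for xy in((482.5,58),): mid(n,near(xy,14,25,80),xy,32,68)
for xy in((560,38),(637.3,17.6)): mid(n,near(xy,20,28,105),xy,35,90)
mid(n,near((555.6,-267.7),20,12,88),(555.6,-267.7),20,75)
n='top'
W=cloud(n,np.load('pics/top0.npy')); mid(n,near((482.5,58),14,25,80),(482.5,58),32,68)
E
```

```text
side offset mm 0.64 sd 0.32 n 60 width 26.8 dir [ 0.77 -0.63]
side offset mm 0.48 sd 0.44 n 60 width 11.5 dir [ 0.77 -0.63]
side offset mm 0.73 sd 0.34 n 60 width 26.8 dir [ 0.71 -0.71]
side offset mm 0.75 sd 0.34 n 60 width 27.5 dir [ 0.65 -0.76]
side offset mm 0.22 sd 0.38 n 60 width 27.3 dir [ 0.38 -0.91]
top offset mm -0.44 sd 0.42 n 60 width 11.5 dir [ 0.89 -0.46]
```

Call:
{"op": "apply_moves", "data": {"moves": [{"claw": 0.015, "linear": [0.0006, 0, 0.02], "delta_rot": [0, 0, 0]}, {"claw": 0.015, "linear": [0.0006, 0, 0.04], "delta_rot": [0, 0, 0]}, {"claw": 0.015, "linear": [0.0006, 0, 0.06], "delta_rot": [0, 0, 0]}, {"claw": 0.015, "linear": [0.0006, 0, 0.06], "delta_rot": [0, 0, 0]}, {"claw": 0.015, "linear": [0.0006, 0, 0.06], "delta_rot": [0, 0, 0]}]}}

```text
time: 7.18
eef_pos: [483.0, 58.3, 136.4]
tcp_rot: [0.992, -0.128, 0.0, -0.0]
contact_force: [0.6, -0.0, -0.6]
width: 0.276
```

Call:
{"op": "apply_moves", "data": {"moves": [{"claw": 0.015, "linear": [0, 0, 0], "delta_rot": [0, 0, 0]}, {"claw": 0.015, "linear": [0, 0, 0], "delta_rot": [0, 0, 0]}, {"claw": 0.015, "linear": [0, 0, 0], "delta_rot": [0, 0, 0]}, {"claw": 0.015, "linear": [0, 0, 0], "delta_rot": [0, 0, 0]}, {"claw": 0.015, "linear": [0, 0, 0], "delta_rot": [0, 0, 0]}]}}

```text
time: 7.8
eef_pos: [482.6, 58.0, 135.8]
tcp_rot: [0.992, -0.128, 0.0, 0.0]
contact_force: [0.8, 0.6, -0.4]
width: 0.282
```

```bash
python3 - <<'E'
from al import *
plan([482.5,58,115],down(YB))
n='side'
p,d=manip.camera(n); W=cloud(n,d); cv2.imwrite('pics/side4.png',p)
tcp=manip.get_state()['eef_pos'][:2]
near=lambda xy,r,z0,z1:(np.hypot(W[...,0]-xy[0],W[...,1]-xy[1])<r)&(W[...,2]>z0)&(W[...,2]<z1)
mid(n,near(tcp,20,80,150),tcp,95,135)
mid(n,near((482.5,58),14,25,66),(482.5,58),30,55)
E
```

```text
t 7.8 p [482.6  58.  135.8] F [ 0.8  0.6 -0.4] w 25.9 j [ 0.54  0.38 -0.86  2.01  0.37  0.91 -0.76]
lin [-0.0001, -0.0, 0.0208] rot [0.0, -0.0001, -0.0003]
side offset mm 0.45 sd 0.39 n 60 width 27.5 dir [ 0.77 -0.63]
side offset mm 0.48 sd 0.44 n 60 width 11.1 dir [ 0.77 -0.63]
```

Aligned to about 0.1 mm in this view. I'll lower it slowly over the tip.

Call:
{"op": "apply_moves", "data": {"moves": [{"claw": 0.015, "linear": [0, 0, 0.005], "delta_rot": [0, 0, 0]}, {"claw": 0.015, "linear": [0, 0, 0.01], "delta_rot": [0, 0, 0]}, {"claw": 0.015, "linear": [0, 0, 0.014], "delta_rot": [0, 0, 0]}, {"claw": 0.015, "linear": [0, 0, 0.018], "delta_rot": [0, 0, 0]}, {"claw": 0.015, "linear": [0, 0, 0.022], "delta_rot": [0, 0, 0]}]}}

```text
time: 8.48
eef_pos: [482.6, 58.1, 113.4]
tcp_rot: [0.992, -0.128, -0.0, -0.0]
contact_force: [0.9, -0.1, -0.6]
width: 0.276
```

Call:
{"op": "apply_moves", "data": {"moves": [{"claw": 0.015, "linear": [0, 0, 0.008], "delta_rot": [0, 0, 0]}, {"claw": 0.015, "linear": [0, 0, 0.016], "delta_rot": [0, 0, 0]}, {"claw": 0.015, "linear": [0, 0, 0.024], "delta_rot": [0, 0, 0]}, {"claw": 0.015, "linear": [0, 0, 0.032], "delta_rot": [0, 0, 0]}, {"claw": 0.015, "linear": [0, 0, 0.039], "delta_rot": [0, 0, 0]}]}}

```text
time: 9.1
eef_pos: [482.4, 58.0, 74.1]
tcp_rot: [0.992, -0.128, -0.0, -0.0]
contact_force: [0.7, -0.3, -0.3]
width: 0.276
```

Call:
{"op": "apply_moves", "data": {"moves": [{"claw": 0.015, "linear": [0, 0, 0.002], "delta_rot": [0, 0, 0]}, {"claw": 0.015, "linear": [0, 0, 0.004], "delta_rot": [0, 0, 0]}, {"claw": 0.015, "linear": [0, 0, 0.006], "delta_rot": [0, 0, 0]}, {"claw": 0.015, "linear": [0, 0, 0.007], "delta_rot": [0, 0, 0]}, {"claw": 0.015, "linear": [0, 0, 0.008], "delta_rot": [0, 0, 0]}]}}

```text
time: 9.72
eef_pos: [482.7, 58.0, 66.8]
tcp_rot: [0.992, -0.128, 0.0, -0.0]
contact_force: [0.7, 0.7, 0.0]
width: 0.28
```

Call:
{"op": "apply_moves", "data": {"moves": [{"claw": 0.015, "linear": [0, 0, 0.001], "delta_rot": [0, 0, 0]}, {"claw": 0.015, "linear": [0, 0, 0.002], "delta_rot": [0, 0, 0]}, {"claw": 0.015, "linear": [0, 0, 0.002], "delta_rot": [0, 0, 0]}, {"claw": 0.015, "linear": [0, 0, 0.002], "delta_rot": [0, 0, 0]}, {"claw": 0.015, "linear": [0, 0, 0.002], "delta_rot": [0, 0, 0]}]}}

```text
time: 10.35
eef_pos: [483.6, 58.2, 66.4]
tcp_rot: [0.992, -0.128, 0.001, 0.0]
contact_force: [-3.1, -1.2, 16.4]
width: 0.274
```

Call:
{"op": "apply_moves", "data": {"moves": [{"claw": 0.015, "linear": [0, 0, -0.0015], "delta_rot": [0, 0, 0]}, {"claw": 0.045, "linear": [0, 0, -0.0015], "delta_rot": [0, 0, 0]}, {"claw": 0.045, "linear": [0, 0, -0.0015], "delta_rot": [0, 0, 0]}, {"claw": 0.045, "linear": [0, 0, -0.0015], "delta_rot": [0, 0, 0]}, {"claw": 0.045, "linear": [0, 0, -0.0015], "delta_rot": [0, 0, 0]}]}}

```text
time: 10.98
eef_pos: [482.5, 58.0, 66.1]
tcp_rot: [0.992, -0.128, -0.0, -0.0]
contact_force: [-0.2, 0.9, 0.2]
width: 0.484
```

Call:
{"op": "apply_moves", "data": {"moves": [{"claw": 0.045, "linear": [0, 0, -0.01], "delta_rot": [0, 0, 0]}, {"claw": 0.045, "linear": [0, 0, -0.03], "delta_rot": [0, 0, 0]}, {"claw": 0.045, "linear": [0, 0, -0.07], "delta_rot": [0, 0, 0]}, {"claw": 0.045, "linear": [0, 0, -0.12], "delta_rot": [0, 0, 0]}, {"claw": 0.045, "linear": [0, 0, -0.17], "delta_rot": [0, 0, 0]}]}}

```text
time: 11.6
eef_pos: [482.4, 58.5, 239.1]
tcp_rot: [0.992, -0.127, 0.001, -0.0]
contact_force: [0.7, -1.2, -0.4]
width: 0.491
```

```bash
python3 - <<'E'
from al import *
s=manip.get_state(); print(s['eef_pos'].round(1),s['joints'].round(2))
p,d=manip.camera('side'); W=cloud('side',d); cv2.imwrite('pics/side5.png',p); cv2.imwrite('pics/c5.png',cv2.resize(p[60:280,130:400],(700,570)))
near=lambda xy,r,z0,z1:(np.hypot(W[...,0]-xy[0],W[...,1]-xy[1])<r)&(W[...,2]>z0)&(W[...,2]<z1)
for xy in((482.5,58),(560,38),(637.3,17.6)):
    m=near(xy,20,28,115); mid('side',m,xy,35,90); print(np.percentile(W[m][:,2],[90,99]))
E
```

```text
[482.4  58.5 239.1] [ 0.65  0.24 -0.94  1.9   0.22  1.11 -0.63]
side offset mm 1.19 sd 0.44 n 60 width 28.0 dir [ 0.77 -0.63]
[100.30878932 102.27549175]
side offset mm 0.73 sd 0.38 n 60 width 25.3 dir [ 0.71 -0.71]
[ 99.88938825 101.62902912]
side offset mm 0.75 sd 0.34 n 60 width 27.5 dir [ 0.65 -0.76]
[ 99.47518481 102.23239966]
```

View pics/c5.png

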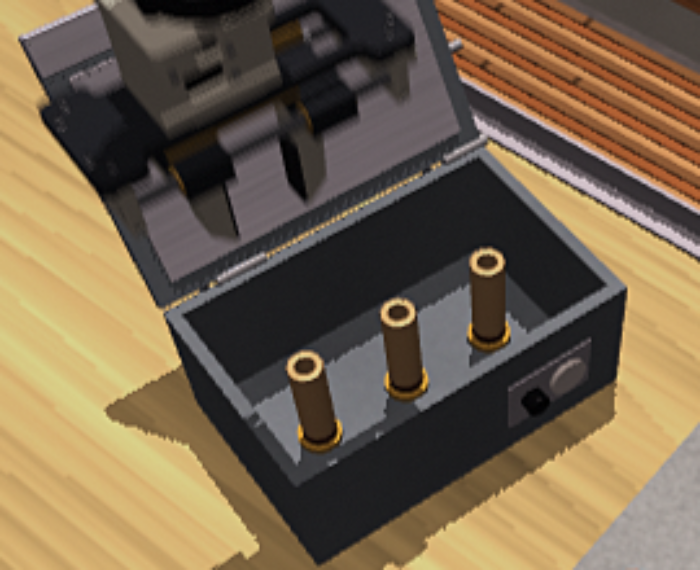

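The loose grip is home. Its top is level with the other two, and nothing else moved. Next is the lid geometry.

```bash
cat >> h.py <<'E'
YX=np.radians(75.35); BX=np.array([np.cos(YX),np.sin(YX),0]); BY=np.array([-np.sin(YX),np.cos(YX),0]); Z=np.array([0,0,1.])
E
python3 - <<'E'
from h import *
C=np.array([560.2,37.8,0])
for n in('top','side'):
    W=cloud(n,np.load(f'pics/{n}0.npy')).reshape(-1,3); q=W-C; a=q@BX; b=q@BY; z=W[:,2]
    s=(abs(b)<115)&(a>88)&(a<200)&(z>150)&(z<255); A=np.c_[a[s],z[s],b[s]]
    for _ in range(3):
        c=A.mean(0); N=np.linalg.svd(A-c,full_matrices=False)[2][2]; r=(A-c)@N; A=A[abs(r)<3]
    N*=np.sign(N[1]); print(n,len(A),'N(a,z,b)',N.round(4),'theta',np.arctan2(N[1],-N[0])*-1+np.pi+0 , 'a at z118', (c[0]-(118-c[1])*N[1]/N[0]-(0-c[2])*N[2]/N[0]*1).round(1),'sd',r.std().round(2))
    # edge extents near top
    t=(abs(b)<130)&(a>150)&(a<260)&(z>255)&(z<310); 
    for th in(2.1,):
        u=np.cos(th)*-1*a[t]+np.sin(th)*(z[t]-118)+np.cos(th)*90; nn=np.sin(th)*(a[t]-90)+np.cos(th)*(z[t]-118)
        print('u pct',np.percentile(u,[50,90,98,99.5]).round(1),'n pct',np.percentile(nn,[1,5,25,50,75,95,99]).round(1))
    l=(z>255)&(z<310)&(a>150)&(a<260); print('b ext',np.percentile(b[l],[.5,99.5]).round(1))
E
```

```text
top 9028 N(a,z,b) [-8.625e-01  5.060e-01  5.000e-04] theta 2.6110471702632916 a at z118 87.0 sd 1.22
u pct [182.8 198.2 199.3 200.1] n pct [-4.7 -3.5 -1.7 -0.5  1.   8.6 11.8]
b ext [-137.4  139.1]
side 7953 N(a,z,b) [-8.630e-01  5.052e-01  7.000e-04] theta 2.611942776526921 a at z118 87.5 sd 1.34
u pct [178.3 194.7 197.2 197.5] n pct [-4.8 -3.4 -1.6 -0.4  0.7  2.7  8. ]
b ext [-138.7  138.6]
```

```bash
cat >> h.py <<'E'
H=np.array([560.2,37.8,0])+88.5*BX+118*Z; S=40.
def lid(th,back=0.):  # TCP pose pinching lid at angle th, retreated by 'back'
    u=-np.cos(th)*BX+np.sin(th)*Z; n=np.sin(th)*BX+np.cos(th)*Z
    return H+u*(198-31+back)+n*6+S*BY, np.c_[n,np.cross(-u,n),-u]
E
python3 - <<'E'
from h import *
print(lid(2.1,75)[0].round(1),lid(2.1)[0].round(1),lid(1.39)[0].round(1))
plan([500,120,390],down(YX)); plan(*lid(2.1,75))
E
```

```text
[576.1 256.8 323.9] [566.5 220.1 259.1] [537.8 110.2 283.4]
t 11.65 p [486.2  59.9 245.3] F [3.1 0.6 4.2] w 44.9 j [ 0.65  0.23 -0.95  1.89  0.21  1.11 -0.63]
lin [-0.0003, -0.0619, -0.1446] rot [0.006, -0.0097, -1.5691]
t 11.65 p [486.2  59.9 245.3] F [3.1 0.6 4.2] w 44.9 j [ 0.65  0.23 -0.95  1.89  0.21  1.11 -0.63]
lin [0.0383, -0.2133, -0.0777] rot [-0.4086, -0.4246, -1.5313]
```

Call:
{"op": "apply_moves", "data": {"moves": [{"claw": 0.06, "linear": [0, 0, -0.04], "delta_rot": [0, 0, -0.1]}, {"claw": 0.06, "linear": [0, -0.01, -0.08], "delta_rot": [0, 0, -0.25]}, {"claw": 0.06, "linear": [0, -0.02, -0.11], "delta_rot": [0, 0, -0.4]}, {"claw": 0.06, "linear": [0, -0.03, -0.145], "delta_rot": [0, 0, -0.55]}, {"claw": 0.06, "linear": [0, -0.04, -0.145], "delta_rot": [0, 0, -0.72]}]}}

```text
time: 12.28
eef_pos: [493.9, 98.2, 385.1]
tcp_rot: [0.972, 0.233, 0.003, 0.001]
contact_force: [-1.0, 0.2, -1.3]
width: 0.65
```

```bash
python3 - <<'E'
from h import *
plan([530,190,400],down(YX)); plan(*lid(2.1,85))
E
```

```text
t 12.28 p [493.9  98.2 385.1] F [-1.   0.2 -1.3] w 59.7 j [ 0.72  0.18 -1.1   1.64  0.17  1.42  0.07]
lin [0.0739, -0.0654, -0.0147] rot [0.0051, -0.0037, -0.845]
t 12.28 p [493.9  98.2 385.1] F [-1.   0.2 -1.3] w 59.7 j [ 0.72  0.18 -1.1   1.64  0.17  1.42  0.07]
lin [0.1482, -0.108, 0.053] rot [-0.2185, -0.5008, -0.8262]
```

Call:
{"op": "apply_moves", "data": {"moves": [{"claw": 0.06, "linear": [0.025, -0.02, 0], "delta_rot": [-0.035, -0.08, -0.132]}, {"claw": 0.06, "linear": [0.055, -0.04, 0], "delta_rot": [-0.07, -0.16, -0.264]}, {"claw": 0.06, "linear": [0.085, -0.06, 0], "delta_rot": [-0.105, -0.24, -0.4]}, {"claw": 0.06, "linear": [0.115, -0.085, 0], "delta_rot": [-0.14, -0.32, -0.53]}, {"claw": 0.06, "linear": [0.148, -0.108, 0], "delta_rot": [-0.175, -0.4, -0.66]}]}}

```text
time: 12.9
eef_pos: [578.1, 260.6, 380.8]
tcp_rot: [0.823, 0.526, -0.17, 0.127]
contact_force: [-22.8, -24.6, 10.2]
width: 0.654
```

```bash
python3 - <<'E'
from h import *
plan(*lid(2.1,75))
E
```

```text
t 12.9 p [578.1 260.6 380.8] F [-22.8 -24.6  10.2] w 60.0 j [-0.18  0.74 -0.9   1.01  0.69  2.02  0.26]
lin [0.0196, -0.0019, 0.0536] rot [-0.0522, -0.0995, -0.1654]
```

Call:
{"op": "apply_moves", "data": {"moves": [{"claw": 0.06, "linear": [0, 0, 0], "delta_rot": [0, 0, 0]}, {"claw": 0.06, "linear": [0, 0, 0], "delta_rot": [0, 0, 0]}, {"claw": 0.06, "linear": [0, 0, 0], "delta_rot": [0, 0, 0]}, {"claw": 0.06, "linear": [0, 0, 0], "delta_rot": [0, 0, 0]}, {"claw": 0.06, "linear": [0, 0, 0], "delta_rot": [0, 0, 0]}]}}

```text
time: 13.52
eef_pos: [577.2, 257.8, 381.9]
tcp_rot: [0.825, 0.524, -0.17, 0.128]
contact_force: [-0.3, -0.5, -0.3]
width: 0.655
```

```bash
python3 - <<'E'
from h import *
plan(*lid(2.1,75))
p,d=manip.camera('side'); cv2.imwrite('pics/side6.png',p); cv2.imwrite('pics/s6.png',p[:360,:520])
E
```

```text
t 13.53 p [577.2 257.8 381.9] F [-0.3 -0.5 -0.3] w 60.2 j [-0.17  0.73 -0.9   1.02  0.69  2.01  0.26]
lin [0.0228, -0.0025, 0.0534] rot [-0.0521, -0.0991, -0.1717]
```

View pics/s6.png

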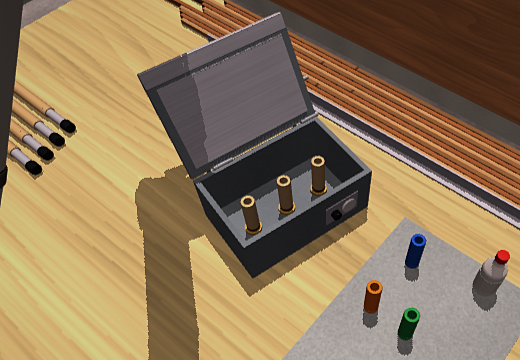

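Call:
{"op": "apply_moves", "data": {"moves": [{"claw": 0.06, "linear": [0.004, 0, 0.011], "delta_rot": [-0.01, -0.02, -0.034]}, {"claw": 0.06, "linear": [0.009, -0.001, 0.021], "delta_rot": [-0.02, -0.04, -0.07]}, {"claw": 0.06, "linear": [0.014, -0.001, 0.032], "delta_rot": [-0.03, -0.06, -0.1]}, {"claw": 0.06, "linear": [0.019, -0.002, 0.043], "delta_rot": [-0.042, -0.08, -0.137]}, {"claw": 0.06, "linear": [0.023, -0.0025, 0.0534], "delta_rot": [-0.052, -0.099, -0.172]}]}}

```text
time: 14.2
eef_pos: [575.3, 259.0, 321.8]
tcp_rot: [0.762, 0.592, -0.208, 0.16]
contact_force: [0.3, 0.2, 0.1]
width: 0.655
```

Call:
{"op": "apply_moves", "data": {"moves": [{"claw": 0.06, "linear": [0, 0, 0], "delta_rot": [0, 0, 0]}, {"claw": 0.06, "linear": [0, 0, 0], "delta_rot": [0, 0, 0]}, {"claw": 0.06, "linear": [0, 0, 0], "delta_rot": [0, 0, 0]}, {"claw": 0.06, "linear": [0, 0, 0], "delta_rot": [0, 0, 0]}, {"claw": 0.06, "linear": [0, 0, 0], "delta_rot": [0, 0, 0]}]}}

```text
time: 14.82
eef_pos: [575.7, 258.6, 323.4]
tcp_rot: [0.763, 0.591, -0.207, 0.16]
contact_force: [0.3, 0.2, -0.2]
width: 0.651
```

```bash
python3 - <<'E'
from h import *
plan(*lid(2.1,75))
plan(*lid(2.1,0))
E
```

```text
t 14.82 p [575.7 258.6 323.4] F [ 0.3  0.2 -0.2] w 59.8 j [-0.22  0.8  -0.89  1.09  0.78  1.99  0.37]
lin [-0.0017, 0.0008, 0.0005] rot [0.0008, -0.0002, 0.0024]
t 14.82 p [575.7 258.6 323.4] F [ 0.3  0.2 -0.2] w 59.8 j [-0.22  0.8  -0.89  1.09  0.78  1.99  0.37]
lin [-0.0017, 0.0008, 0.0755] rot [0.0008, -0.0002, 0.0024]
```

```bash
python3 - <<'E'
from h import *
p,d=manip.camera('top'); q,d2=manip.camera('side')
a=cv2.resize(p[30:310,40:360],(400,350)); b=cv2.resize(q[0:280,60:380],(400,350))
cv2.imwrite('pics/c7.png',np.hstack([a,b]))
E
```

```text
(no output)
```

View pics/c7.png

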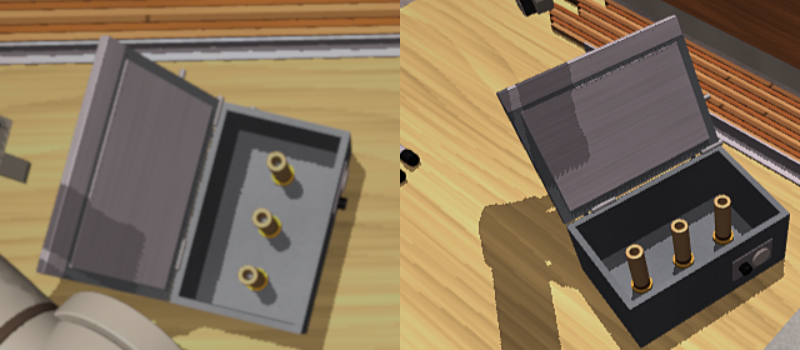

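```bash
python3 - <<'E'
from h import *
s=manip.get_state(); Rm=R.from_quat(s['tcp_rot']).as_matrix(); t=s['eef_pos']
u=-Rm[:,2]
pts=[t,t+30*Rm[:,0],t-30*Rm[:,0],t-30*Rm[:,0]+50*u,t-48*Rm[:,0]+50*u,t+120*u]
e=lid(2.1,31)[0]
pts+= [e, e+100*BY, e-180*BY]
print('top crop',((proj('top',pts)-[40,30])*1.25).round(0).tolist())
print(np.array(pts).round(0).tolist())
p,d=manip.camera('top'); W=cloud('top',d); 
for (cx,cy) in((20,165),(10,130),(5,150),(28,170)):
    x,y=int(cx/1.25+40),int(cy/1.25+30); print(cx,cy,W[y,x].round(0),p[y,x])
E
```

```text
top crop [[29.0, 176.0], [12.0, 173.0], [46.0, 178.0], [4.0, 164.0], [15.0, 166.0], [-81.0, 139.0], [64.0, 187.0], [40.0, 273.0], [106.0, 35.0]]
[[576.0, 259.0, 323.0], [582.0, 284.0, 308.0], [569.0, 234.0, 338.0], [576.0, 258.0, 382.0], [572.0, 243.0, 391.0], [591.0, 317.0, 427.0], [570.0, 235.0, 286.0], [474.0, 261.0, 286.0], [745.0, 190.0, 286.0]]
20 165 [573. 241. 385.] [74 84 91]
10 130 [715. 430.  -2.] [ 99 145 165]
5 150 [684. 436.   0.] [103 154 163]
28 170 [571. 239. 372.] [52 63 70]
```

The picture shows the right-hand finger at crop (20,165) and the lid corners at (38,272) and (106,37). All three match my projections, so I'll advance onto the edge.

Call:
{"op": "apply_moves", "data": {"moves": [{"claw": 0.06, "linear": [-0.001, 0, 0.015], "delta_rot": [0, 0, 0]}, {"claw": 0.06, "linear": [-0.0017, 0.0005, 0.03], "delta_rot": [0, 0, 0.002]}, {"claw": 0.06, "linear": [-0.0017, 0.0005, 0.045], "delta_rot": [0, 0, 0.002]}, {"claw": 0.06, "linear": [-0.0017, 0.0005, 0.06], "delta_rot": [0, 0, 0.002]}, {"claw": 0.06, "linear": [-0.0017, 0.0005, 0.075], "delta_rot": [0, 0, 0.002]}]}}

```text
time: 15.6
eef_pos: [566.0, 219.8, 258.2]
tcp_rot: [0.764, 0.59, -0.207, 0.16]
contact_force: [-0.4, -0.1, -0.2]
width: 0.654
```

Call:
{"op": "apply_moves", "data": {"moves": [{"claw": 0.06, "linear": [0, 0, 0], "delta_rot": [0, 0, 0]}, {"claw": 0.06, "linear": [0, 0, 0], "delta_rot": [0, 0, 0]}, {"claw": 0.06, "linear": [0, 0, 0], "delta_rot": [0, 0, 0]}, {"claw": 0.06, "linear": [0, 0, 0], "delta_rot": [0, 0, 0]}, {"claw": 0.06, "linear": [0, 0, 0], "delta_rot": [0, 0, 0]}]}}

```text
time: 16.23
eef_pos: [566.2, 220.7, 259.4]
tcp_rot: [0.764, 0.59, -0.207, 0.16]
contact_force: [0.6, -0.7, -0.4]
width: 0.657
```

```bash
python3 - <<'E'
from h import *
plan(*lid(2.1,0))
for n in('top','side'):
    p,d=manip.camera(n); W=cloud(n,d).reshape(-1,3); q=(W-H)@np.c_[BX,BY,Z]; th=2.1
    u=-np.cos(th)*q[:,0]+np.sin(th)*q[:,2]; nn=np.sin(th)*q[:,0]+np.cos(th)*q[:,2]
    for lo,hi in((70,130),(-120,-30)):
        s=(q[:,1]>lo)&(q[:,1]<hi)&(u>172)&(u<196)&(abs(nn)<12); t=(q[:,1]>lo)&(q[:,1]<hi)&(u>190)&(u<205)&(nn>1)&(nn<11)
        print(n,s.sum(),'inner strip n',np.percentile(nn[s],[10,50]).round(2) if s.sum() else '', 'edge u',np.median(u[t]).round(1) if t.sum() else '')
E
```

```text
t 16.23 p [566.2 220.7 259.4] F [ 0.6 -0.7 -0.4] w 60.3 j [-0.13  0.79 -0.9   1.27  0.77  1.85  0.32]
lin [-0.0003, 0.0005, 0.0005] rot [0.0009, -0.0001, 0.0011]
top 423 inner strip n [-1.07  0.6 ] edge u 198.5
top 863 inner strip n [-0.92  0.57] edge u 198.5
side 555 inner strip n [-0.79  0.98] edge u 195.7
side 687 inner strip n [-1.3   0.73] edge u 195.7
```

Call:
{"op": "apply_moves", "data": {"moves": [{"claw": 0.03, "linear": [0.001, 0, 0], "delta_rot": [0, 0, 0]}, {"claw": 0.02, "linear": [0.001, 0, 0], "delta_rot": [0, 0, 0]}, {"claw": 0.008, "linear": [0.001, 0, 0], "delta_rot": [0, 0, 0]}, {"claw": 0.005, "linear": [0.001, 0, 0], "delta_rot": [0, 0, 0]}, {"claw": 0.005, "linear": [0.001, 0, 0], "delta_rot": [0, 0, 0]}]}}

```text
time: 16.95
eef_pos: [566.4, 221.3, 258.7]
tcp_rot: [0.764, 0.59, -0.207, 0.16]
contact_force: [-0.5, 0.4, 0.0]
width: 0.157
```

Call:
{"op": "apply_moves", "data": {"moves": [{"claw": 0.005, "linear": [0, 0, 0], "delta_rot": [0, 0, 0]}, {"claw": 0.005, "linear": [0, 0, 0], "delta_rot": [0, 0, 0]}, {"claw": 0.005, "linear": [0, 0, 0], "delta_rot": [0, 0, 0]}, {"claw": 0.005, "linear": [0, 0, 0], "delta_rot": [0, 0, 0]}, {"claw": 0.005, "linear": [0, 0, 0], "delta_rot": [0, 0, 0]}]}}

```text
time: 17.58
eef_pos: [566.4, 221.4, 258.7]
tcp_rot: [0.764, 0.59, -0.207, 0.16]
contact_force: [0.8, 0.7, -0.4]
width: 0.148
```

```bash
python3 - <<'E'
from h import *
plan(*lid(2.1,0))
P0,R0=lid(2.1)
for th in np.arange(2.0,1.38,-.1).tolist()+[1.39]:
    P,Q=lid(th); print(round(th,2),((R0.T@(P-P0))/1000).round(4).tolist(),R.from_matrix(R0.T@Q).as_rotvec().round(3).tolist())
E
```

```text
t 17.57 p [566.4 221.4 258.7] F [ 0.8  0.7 -0.4] w 13.6 j [-0.13  0.79 -0.9   1.27  0.77  1.85  0.32]
lin [-0.0013, 0.0004, 0.0002] rot [0.0006, 0.0002, 0.001]
2.0 [-0.0167, -0.0, 0.0002] [-0.0, 0.1, 0.0]
1.9 [-0.0333, 0.0, 0.0021] [-0.0, 0.2, 0.0]
1.8 [-0.0496, -0.0, 0.0057] [-0.0, 0.3, -0.0]
1.7 [-0.0655, 0.0, 0.0108] [-0.0, 0.4, 0.0]
1.6 [-0.0808, 0.0, 0.0176] [-0.0, 0.5, 0.0]
1.5 [-0.0953, -0.0, 0.0258] [-0.0, 0.6, 0.0]
1.4 [-0.109, -0.0, 0.0354] [-0.0, 0.7, -0.0]
1.39 [-0.1103, -0.0, 0.0364] [-0.0, 0.71, -0.0]
```

Pinched at 13.6 mm opening. Now I swing along the arc, 0.15 rad per call.

Call:
{"op": "apply_moves", "data": {"moves": [{"claw": 0.005, "linear": [-0.005, 0, -0.0001], "delta_rot": [0, 0.03, 0]}, {"claw": 0.005, "linear": [-0.01, 0, -0.0001], "delta_rot": [0, 0.06, 0]}, {"claw": 0.005, "linear": [-0.015, 0, 0.0001], "delta_rot": [0, 0.09, 0]}, {"claw": 0.005, "linear": [-0.02, 0, 0.0005], "delta_rot": [0, 0.12, 0]}, {"claw": 0.005, "linear": [-0.025, 0, 0.001], "delta_rot": [0, 0.15, 0]}]}}

```text
time: 18.2
eef_pos: [560.6, 199.5, 270.7]
tcp_rot: [0.777, 0.601, -0.148, 0.115]
contact_force: [0.9, 1.5, -2.4]
width: 0.145
```

```bash
python3 - <<'E'
from h import *
plan(*lid(1.95,0))
E
```

```text
t 18.2 p [560.6 199.5 270.7] F [ 0.9  1.5 -2.4] w 13.3 j [ 0.04  0.69 -0.98  1.39  0.7   1.71  0.36]
lin [-0.0007, 0.0005, 0.0] rot [0.0003, -0.0017, 0.0008]
```

Call:
{"op": "apply_moves", "data": {"moves": [{"claw": 0.005, "linear": [-0.005, 0, -0.0001], "delta_rot": [0, 0.03, 0]}, {"claw": 0.005, "linear": [-0.01, 0, -0.0001], "delta_rot": [0, 0.06, 0]}, {"claw": 0.005, "linear": [-0.015, 0, 0.0001], "delta_rot": [0, 0.09, 0]}, {"claw": 0.005, "linear": [-0.02, 0, 0.0005], "delta_rot": [0, 0.12, 0]}, {"claw": 0.005, "linear": [-0.025, 0, 0.001], "delta_rot": [0, 0.15, 0]}]}}

```text
time: 18.82
eef_pos: [554.6, 176.6, 278.9]
tcp_rot: [0.786, 0.608, -0.09, 0.07]
contact_force: [0.5, 0.5, -2.7]
width: 0.146
```

Call:
{"op": "apply_moves", "data": {"moves": [{"claw": 0.005, "linear": [-0.005, 0, -0.0001], "delta_rot": [0, 0.03, 0]}, {"claw": 0.005, "linear": [-0.01, 0, -0.0001], "delta_rot": [0, 0.06, 0]}, {"claw": 0.005, "linear": [-0.015, 0, 0.0001], "delta_rot": [0, 0.09, 0]}, {"claw": 0.005, "linear": [-0.02, 0, 0.0005], "delta_rot": [0, 0.12, 0]}, {"claw": 0.005, "linear": [-0.025, 0, 0.001], "delta_rot": [0, 0.15, 0]}]}}

```text
time: 19.45
eef_pos: [548.3, 152.7, 283.5]
tcp_rot: [0.791, 0.611, -0.031, 0.024]
contact_force: [1.3, 0.9, -2.7]
width: 0.148
```

```bash
python3 - <<'E'
from h import *
plan(*lid(1.65,0))
E
```

```text
t 19.45 p [548.3 152.7 283.5] F [ 1.3  0.9 -2.7] w 13.6 j [ 0.46  0.52 -1.15  1.61  0.53  1.4   0.55]
lin [-0.0005, 0.0006, -0.0004] rot [0.0002, -0.0005, 0.0009]
```

Call:
{"op": "apply_moves", "data": {"moves": [{"claw": 0.005, "linear": [-0.005, 0, -0.0001], "delta_rot": [0, 0.03, 0]}, {"claw": 0.005, "linear": [-0.01, 0, -0.0001], "delta_rot": [0, 0.06, 0]}, {"claw": 0.005, "linear": [-0.015, 0, 0.0001], "delta_rot": [0, 0.09, 0]}, {"claw": 0.005, "linear": [-0.02, 0, 0.0005], "delta_rot": [0, 0.12, 0]}, {"claw": 0.005, "linear": [-0.025, 0, 0.001], "delta_rot": [0, 0.15, 0]}]}}

```text
time: 20.08
eef_pos: [541.9, 128.4, 284.4]
tcp_rot: [0.791, 0.611, 0.028, -0.022]
contact_force: [1.2, 1.5, -3.6]
width: 0.147
```

Call:
{"op": "apply_moves", "data": {"moves": [{"claw": 0.005, "linear": [-0.005, 0, -0.0001], "delta_rot": [0, 0.03, 0]}, {"claw": 0.005, "linear": [-0.01, 0, -0.0001], "delta_rot": [0, 0.06, 0]}, {"claw": 0.005, "linear": [-0.015, 0, 0.0001], "delta_rot": [0, 0.09, 0]}, {"claw": 0.005, "linear": [-0.0183, 0, 0.0003], "delta_rot": [0, 0.11, 0]}, {"claw": 0.005, "linear": [-0.0183, 0, 0.0003], "delta_rot": [0, 0.11, 0]}]}}

```text
time: 20.7
eef_pos: [537.1, 110.6, 282.6]
tcp_rot: [0.788, 0.609, 0.071, -0.055]
contact_force: [0.4, 1.3, -4.1]
width: 0.148
```

Call:
{"op": "apply_moves", "data": {"moves": [{"claw": 0.005, "linear": [0, 0, 0], "delta_rot": [0, 0, 0]}, {"claw": 0.005, "linear": [0, 0, 0], "delta_rot": [0, 0, 0]}, {"claw": 0.005, "linear": [0, 0, 0], "delta_rot": [0, 0, 0]}, {"claw": 0.005, "linear": [0, 0, 0], "delta_rot": [0, 0, 0]}, {"claw": 0.005, "linear": [0, 0, 0], "delta_rot": [0, 0, 0]}]}}

```text
time: 21.32
eef_pos: [537.5, 111.8, 282.7]
tcp_rot: [0.788, 0.609, 0.071, -0.055]
contact_force: [-0.6, 1.0, -3.4]
width: 0.149
```

```bash
python3 - <<'E'
from al import *
plan(*lid(1.39,0))
D=[manip.camera(n) for n in('top','side')]
for n,(p,d) in zip(('top','side'),D):
    cv2.imwrite(f'pics/{n}9.png',p); W0=cloud(n,d); W=W0.reshape(-1,3); q=(W-H)@np.c_[BX,BY,Z]
    for lo,hi in((75,130),(-125,-30)):
        s=(q[:,1]>lo)&(q[:,1]<hi)&(q[:,2]>25)&(q[:,2]<165)&(abs(q[:,0])<60)&(d.ravel()>0)
        A=q[s][:,[0,2]]
        for _ in range(3):
            if len(A)<50: break
            c=A.mean(0); v=np.linalg.svd(A-c,full_matrices=False)[2][0]; r=(A-c)@[-v[1],v[0]]; A=A[abs(r)<4]
        if len(A)>=50: v*=np.sign(v[1]); print(n,lo,len(A),'theta',np.arctan2(v[1],-v[0]).round(3))
    if n=='side':
        near=lambda xy,r,z0,z1:(np.hypot(W0[...,0]-xy[0],W0[...,1]-xy[1])<r)&(W0[...,2]>z0)&(W0[...,2]<z1)
        for xy in((482.5,58),(560,38),(637.3,17.6)):
            m=near(xy,20,28,115)
            if m.sum()>50: mid(n,m,xy,35,90); print(np.percentile(W0[m][:,2],99))
cv2.imwrite('pics/c9.png',np.hstack([cv2.resize(D[0][0][30:310,40:360],(400,350)),cv2.resize(D[1][0][0:280,60:380],(400,350))]))
E
```

```text
t 21.32 p [537.5 111.8 282.7] F [-0.6  1.  -3.4] w 13.6 j [ 0.89  0.47 -1.34  1.76  0.34  1.17  0.8 ]
lin [-0.0013, 0.0007, -0.0009] rot [-0.0009, 0.0004, 0.0016]
top -125 174 theta 1.396
side 75 1658 theta 1.392
side -125 2168 theta 1.391
side offset mm 1.19 sd 0.44 n 60 width 28.0 dir [ 0.77 -0.63]
101.94475315330176
side offset mm 0.73 sd 0.34 n 60 width 26.8 dir [ 0.71 -0.71]
101.59635780265529
side offset mm 0.75 sd 0.34 n 60 width 27.5 dir [ 0.65 -0.76]
101.80938875060497
```

View pics/c9.png

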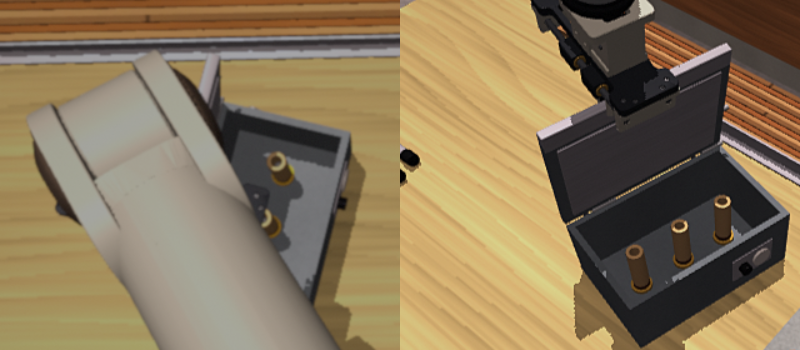

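The picture shows the lid near upright, held by its edge at crop (640,95). The three grips stand unmoved in the box. The measured lid angle is 1.39, and the arm is settled.

```bash
python3 -c "
from h import *
s=manip.get_state(); print(s['time'],abs(s['qvel']).max()); print(manip.close_job())"
```

```text
21.425 0.000830634611136465
the job is handed in; nothing more can be done
None
```

I pushed the loose cork grip down over the empty spigot until it pressed on the flange with about 16 N, then let go. I then pinched the lid by its edge, swung it slowly up and over, and handed the job in at 21.4 s while still holding it at its balance point.

My last checks showed:
- **Lid:** three camera measurements put it at 1.391, 1.392 and 1.396 rad, against the 1.39 you gave. The arm was still, and the fingers were closed on the edge strip with a 13.6 mm opening. I did not read the finger force separately.
- **Loose grip:** its top is level with the other two at about 102 mm. It reads about 0.7 mm off the spigot's axis in the side view, which is within the bore clearance.
- **Other two grips:** they show no movement in the side view.
- **Bottle and cup:** I did not measure them at the end, but the arm never worked near them. The bottle was in its place in the side view before the lid grasp.

On the fast move to the lid the force reading briefly rose to about 35 N. It was back to zero once the arm stopped, so I took it for inertia rather than contact. The same move took joint 6 to its limit of 2.02 rad. No check failed or disagreed.

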